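# Slide a mirror-work plaque under the spring clip of a gluing jig

### The arm

A 7-joint arm with a two-finger parallel gripper is mounted at the origin on the work surface. World frame = base frame: x ahead of the robot, y to its left, z up, the work surface at z = 0. Lengths are in m, angles in rad, forces in N, time in s.
With the tool pointing down it reaches from about 0.35 to 0.9 m from the base axis. Payload 19.9 kg.
Tool frame: the origin (TCP) lies at the very end of the fingers, on their centre line; the grasp point (between the pads) lies 19 mm behind it; z points along the fingers, x is the direction in which the jaws open and shut, and the axes are right-handed (so a half turn about z gives the same grasp; the last joint's range is limited). The gripper opens to 85 mm and grips with 20 to 120 N. Pads are 22 mm wide; open, the fingers measure 114 mm over their backs; the gripper's body (76 mm by 85 mm) begins 54 mm behind the grasp point. The pads swing forward as they close: fully open they stand 13 mm farther back than shut.
Start: joints at [1.101, 0.417, -0.01, 1.614, 0.005, 1.111, -0.053], TCP at [0.26, -0.568, 0.231] pointing down, gripper open.
Joint ranges: [-2.81, 2.81], [-0.39, 2.02], [-1.27, 1.25], [0.06, 2.57], [-1.19, 4.33], [0.19, 2], [-2.82, 2.82]. Speed limits (rad/s): [1.89, 1.89, 2.39, 2.39, 3.01, 3.01, 3.01].

### API

Orientations are given as a rotation vector (axis times angle).
In Python, from workcell import arm, imaging, ticket, finder gives the robot as it stands. The module is installed in compiled form; this text tells all that it offers.
- The arm moves only by the tool jog_arm, never from a script. Its argument "series" is a list of rows, each a list of 3 entries, a list of its own where there are three numbers: the turn, a rotation vector about the tool's x, y, z as a fraction of full scale, then the shift along the tool's x, y, z as a fraction of full scale, then the closure, from -1 (fully open) to 1 (shut). In form: [[[rx, ry, rz], [tx, ty, tz], gripper], ...]. A call has exactly 8 rows; each row is the pose to reach, as a shift and turn from the pose measured when the call began, along the tool's axes at that moment, turning the shorter way round; what a row does not reach only later rows make up. Full scale, the value 1, is 0.75 m for a shift and 2 pi rad for a turn. A row lasts 1/10 s, in which the tool goes at most 50 mm and 8.59 degrees, less where a joint would pass 70% of its speed; a pose out of reach is approached as far as the arm can. A call with a number of a shift or a turn outside -1 to 1 is refused whole. A call with a gripper value outside its range is refused whole. The fingers move at their own pace and stop on an object; "squeeze" is the grip in N (left out, the last holds). Time passes only in rows, so rows that repeat a pose let the fingers close, or fill a call up. It gives the time, the measured TCP pose, the force and the opening at its end, in the units of the state.
- arm.sense(): the state, without advancing time (a new reading comes with each control period).
- imaging.snapshot(name): name is "scene" or "top"; returns a dict with "frame" (400x640x3 uint8, red, green, blue), "vfov" (degrees; the focal length in pixels is half the picture's height over the tangent of half this angle, whatever the lens; pixels are square), "cx", "cy" (the principal point, pixels), "k1" (the pictures are not rectified: a ray, as slopes to the right and down, at radius r is drawn at 1 + k1 r^2 times it, then the intrinsics apply), "origin" and "orientation" of the camera in the world. Camera axes: x right, y up, looking along -z (the intrinsics and any distortion apply to the point x, -y, -z); pixel columns grow to the right and rows downward; lengths in m; the calibration is good to about 2 mm. A picture is of the moment at which its call begins. There is no depth.
- ticket.job_done(): hands the job in, once; it reports no verdict.
Trained networks look in a picture, given as the dict that the camera call returned (one of the last four; its "shot" number tells which), for a name from the list of things; names that differ only in an ending like _2 or _b are one class to them, and where a whole thing is asked for, a point or a joint stands for the part that bears it (a point fixed in the world has none). Each returns a list of dicts, best first, with "conf" (0 to 1); they miss things now and then, are a little off and sometimes report something else, mostly with a low value. They report only what shows in the picture. A call takes as long as a camera call. They do not tell look-alikes from the thing itself.
- finder.recognise(thing, picture): "location" ([x, y, z] in m, in the coordinates of the camera as it stood for that picture, good to about 4 mm: the middle of the surface that is visible of it).
- finder.regions_of(thing, picture): "pixels" (400x640 bool, what is visible of it).
- finder.place_of(thing, picture): "location" ([x, y, z] in m, in the coordinates of the camera as it stood for that picture, good to about 4 mm: a listed point, or the origin of a listed thing).
The state is a dict: "time_s": time; "joint_pos": joint angles; "dq": joint speeds; "joint_efforts": joint torques, N m; "tool_pos": TCP position; "eef_rot": TCP orientation; "wrist_force": force on the tool from outside, world axes, zero at the start; "moment": the same for the moment, N m; "finger_gap": finger opening in m.
Only numpy, scipy, OpenCV 4.12 (cv2) and the standard library are available. Lean on these libraries where they do the work, as an engineer would, in place of code of your own. Each camera call takes 0.05 s, during which the arm holds its last target. There are 200 camera calls.

### The job

Load the yellow plaque into the gluing jig: hold the orange press bar down with one fingertip so that the steel clip lifts, and while holding it push the plaque along its channel with the other fingertip, beneath the clip, until it is fully home against the end stop. Then let the bar up so that the clip closes on the plaque, and move away. Only push the plaque, never lift or tip it, and leave everything else on the table where it is.

Things in the scene. Friction and masses are not known exactly. Their poses are not given: they have to be found in the camera images.
- jig: Gluing jig fixed to the table. Origin: on the table under the channel's middle line; +x: way the plaque is pushed, z up. Plywood base 12 mm high, x -120..120, y -78..102 mm. White channel bed, top 20 mm above table, from x = -120 to the stop, open at the -x end and above. Aluminium rails each side: inner faces y = -32 and +32, 6 wide, tops at 28 mm. Orange press bar on the +y side.
- stop (a point): Foot of the end stop's face, at bed height on the channel's middle line: x = 95, y = 0 mm in the jig's frame. The stop is an aluminium block 10 mm thick, top 26 mm above the table.
- axle (a point): Middle of the rocker's 6 mm steel axle, along the jig's x at y = 48 mm, 30 mm above the table, between channel and press bar. Its bearings (x = -112 and +96 mm) are 36 mm high. The rocker carries the orange press bar on +y and the steel clip over the channel.
- plaque: Yellow wooden plaque with small mirrors, 70 (x) x 60 (y) x 10 mm, 40 to 85 g, loose on the bed in the channel before the clip, 2 mm play each side, x axis along the jig's x within 0.03 rad. Origin: centre of its underside. Fully home its front edge touches the stop: origin at x = +60, rear edge at x = +25 mm in the jig's frame. It starts 70 to 105 mm short of that.
- clip (a joint): Rocker angle (rad), grows as the bar is pressed. 0: at rest, clip shut, lip 5 mm above the bed: the plaque cannot enter. From 0.11 the lip clears the plaque; 0.25: bar level, lip about 17 mm above the bed; 0.30: end of travel. A spring returns it: about 4.5 N on the bar's middle starts it, about 9 N holds it at 0.25. Shut on the plaque: about 0.10.
- bar_mid (a point): Middle of the top face of the orange press bar: 170 mm long along the jig's x (x = -115 to +55 mm in the jig's frame), 34 mm wide, flat, so a fingertip can slide along it while pressing. At rest it tilts up 0.25 rad towards +y, this point 29 mm above the table at y = 77 mm; pressed level it is 22 mm above the table at y = 76 mm.
- lip_mid (a point): Middle of the underside of the clip's lip, a 6 mm round steel edge 40 mm long along the jig's x (x = 45 to 85 mm), above the channel's middle line (y = 0). The clip joins it to the axle over the channel; clip top 47 mm above the table when shut, about 63 mm when open.
- tiles_a: Bystander: shut frosted box with round green tiles on its lid, 75 x 50 x 28 mm, beside the jig on its -y side. Origin: centre of underside.
- tiles_b: Bystander: shut frosted box with round mirror tiles on its lid, 75 x 50 x 28 mm, beside the jig on its +y side. Origin: centre of underside.
- spool: Bystander: standing spool of black thread, 26 mm wide, 46 mm high, on the jig's -y side. Origin: centre of underside.
- glue: Bystander: standing green glue bottle with red cap and yellow label, 34 mm wide, 95 mm high, beyond the end stop. Origin: centre of underside.
- pot: Bystander: yellow painted pot, 156 mm wide, 150 mm high. Origin: centre of underside.
- brush: Bystander: wide flat brush with a blue handle lying on the table. Origin: centre of its underside.
- spare: Bystander: red plaque without mirrors, 70 x 60 x 10 mm, lying on the table. Not the one to load.
Mind the look-alikes: they are no part of the job. Of the things shaped like the plaque, the yellow one is meant.

How it is judged:
By the outcome, as a careful person would: the job done as asked, in the order asked, and still so for the second after the job is handed in, with the robot touching nothing.
It also fails if it takes over 40 s, if anything falls off the work surface, if the arm or the gripper's body presses on something with over 40 N, if the wrist force passes 120 N, or if a joint passes its speed limit or range.

## Working session

There is one attempt and no reset: what is moved stays moved. The work goes in short steps, Python scripts to look and compute and a tool call to move; the robot and the scene stay as the last step left them, time stands still between calls to the robot, and variables do not carry over. Pictures are saved under pics/ and viewed, about 8 in all and at most 12, crops included, and the job is handed in when it is done.

Besides the shell and the picture viewer there is one more tool, called as name(argument=value, ...), one argument or row to a line, values as JSON. jog_arm: Moves the arm, as the interface text tells. Its arguments: {"type":"object","properties":{"series":{"type":"array","items":{"type":"array"}},"squeeze":{"type":"number"}},"required":["series"]}

```bash
mkdir -p pics; cat > h.py <<'E'
import numpy as np, cv2
from scipy.spatial.transform import Rotation as R
from workcell import arm, imaging, ticket, finder
def rot(o):
    o=np.array(o,float)
    if o.shape==(3,3): return o
    return (R.from_rotvec(o) if o.size==3 else R.from_quat(o)).as_matrix()
def w(p,s): return rot(s['orientation'])@np.array(p)+np.array(s['origin'])
def f(s): return 200/np.tan(np.radians(s['vfov'])/2)
def proj(P,s):
    c=rot(s['orientation']).T@(np.array(P)-s['origin']); a=np.array([c[0],-c[1]])/-c[2]
    return a*(1+s['k1']*(a@a))*f(s)+[s['cx'],s['cy']]
def onz(u,v,z,s):
    d=(np.array([u,v])-[s['cx'],s['cy']])/f(s); a=d.copy()
    for _ in range(20): a=d/(1+s['k1']*(a@a))
    r=rot(s['orientation'])@[a[0],-a[1],-1]; o=np.array(s['origin']); return o+r*(z-o[2])/r[2]
def save(s,n): cv2.imwrite('pics/'+n,s['frame'][:,:,::-1])
E
python3 - <<'E'
from h import *
for n in ['scene','top']:
    s=imaging.snapshot(n); save(s,n+'0.png'); print(n,s['vfov'],s['cx'],s['cy'],s['k1'],s['origin'],s['orientation'])
    for t in ['jig','stop','axle','plaque','clip','bar_mid','lip_mid','tiles_a','spool','glue','pot','brush']:
        for r in finder.place_of(t,s)[:3]:
            p=w(r['location'],s); print(t,round(r['conf'],2),p.round(4),proj(p,s).round())
print(arm.sense())
E
```

```text
scene 57.845727797811854 325.5278856180465 197.88810520103914 0.018738765330905516 [ 1.32852127 -0.26263911  0.5657979 ] [0.88000665 0.59972834 1.12421795]
jig 0.79 [ 0.5749 -0.0326 -0.0007] [308. 218.]
axle 0.61 [0.5444 0.0076 0.0345] [318. 199.]
plaque 0.96 [ 0.5658 -0.0343  0.019 ] [306. 210.]
plaque 0.84 [ 8.031e-01 -1.105e-01  1.000e-04] [305. 285.]
plaque 0.66 [ 0.3429 -0.127  -0.001 ] [256. 182.]Traceback (most recent call last):
  File "<stdin>", line 5, in <module>
ValueError: it knows: axle, bar_mid, brush, glue, jig, lip_mid, plaque, pot, spare, spool, stop, tiles
```

```bash
python3 - <<'E'
from h import *
for n in ['scene','top']:
    s=imaging.snapshot(n); save(s,n+'0.png'); print(n,s['vfov'],s['cx'],s['cy'],s['k1'],s['origin'],s['orientation'])
    for t in ['jig','stop','axle','plaque','bar_mid','lip_mid','tiles','spool','glue','pot','brush','spare']:
        for r in finder.place_of(t,s)[:3]:
            p=w(r['location'],s); print(t,round(r['conf'],2),p.round(4),proj(p,s).round())
print(arm.sense())
E
```

```text
scene 57.845727797811854 325.5278856180465 197.88810520103914 0.018738765330905516 [ 1.32852127 -0.26263911  0.5657979 ] [0.88000665 0.59972834 1.12421795]
jig 0.72 [ 0.575  -0.035   0.0021] [307. 217.]
stop 0.85 [0.6567 0.0139 0.0228] [335. 225.]
stop 0.39 [0.511  0.4485 0.0057] [446. 177.]
axle 0.77 [0.5444 0.0082 0.0323] [319. 199.]
plaque 0.93 [ 0.4446 -0.2403 -0.0029] [223. 207.]
plaque 0.87 [ 0.5668 -0.0385  0.0205] [305. 210.]
plaque 0.84 [ 0.3466 -0.1263  0.0007] [257. 182.]
bar_mid 0.74 [0.5148 0.027  0.0279] [322. 194.]
lip_mid 0.69 [ 0.6343 -0.0039  0.0261] [326. 220.]
tiles 0.88 [ 5.987e-01 -1.894e-01  3.000e-04] [250. 235.]
spool 0.52 [ 0.6998 -0.1215 -0.0013] [287. 255.]
glue 0.59 [ 7.127e-01  4.980e-02 -5.000e-04] [357. 243.]
pot 0.89 [ 0.6331 -0.4448 -0.0017] [137. 268.]
brush 0.63 [0.5123 0.4484 0.0042] [446. 178.]
brush 0.52 [ 0.5664 -0.037   0.021 ] [305. 210.]
spare 0.56 [ 0.3932 -0.3893  0.0018] [165. 205.]
top 56.12036633855596 319.2811695894602 201.67759087259734 -0.07605846448616795 [ 0.36779446 -0.00200935  1.00643705] [ 0.15587872 -0.14589493 -1.55606637]
ji
[... 763 characters left out ...]
0008] [467. 265.]
{'time_s': 1.55, 'joint_pos': array([ 1.1005204 ,  0.41738155, -0.01031153,  1.61361509,  0.00471144,
        1.11070941, -0.05302001]), 'dq': array([-0.00053229,  0.0003114 ,  0.00016525, -0.00044972,  0.00140916,
        0.00106353,  0.00096288]), 'joint_efforts': array([-4.54464989e-04, -8.64204454e+01,  6.78056292e-01, -4.35206151e+01,
        1.89723418e-02,  2.04560238e-03, -5.23647054e-05]), 'tool_pos': array([ 0.25984239, -0.56839356,  0.23126521]), 'eef_rot': array([-2.64318796e+00,  1.69797228e+00,  1.54178594e-04]), 'wrist_force': array([0.52019968, 0.36678993, 0.11285922]), 'moment': array([0.04549708, 0.0163285 , 0.08550162]), 'finger_gap': 0.08552092703296836}
```

View pics/scene0.png

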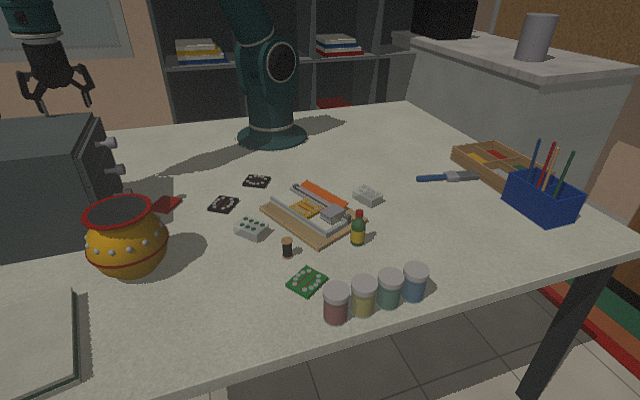

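View pics/top0.png

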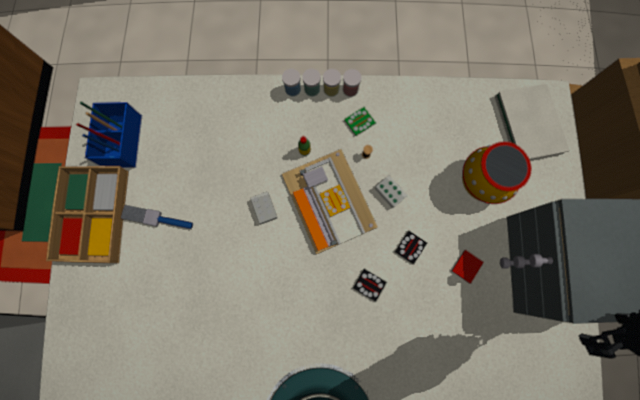

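```bash
cat >> h.py <<'E'
def T(p): # jig mm -> world m
    x,y,th=np.load('jig.npy'); c,s=np.cos(th),np.sin(th); p=np.array(p,float)/1000
    return np.array([x+c*p[0]-s*p[1],y+s*p[0]+c*p[1],p[2]])
def J(P):
    x,y,th=np.load('jig.npy'); c,s=np.cos(th),np.sin(th); d=np.array(P)-[x,y,0]
    return 1000*np.array([c*d[0]+s*d[1],-s*d[0]+c*d[1],d[2]])
def crop(s,n,c,hw,k,lines=()):
    im=cv2.resize(s['frame'][:,:,::-1],None,fx=k,fy=k,interpolation=cv2.INTER_CUBIC)
    for a,b,col in lines:
        q=[tuple(int(v) for v in (proj(T(t),s)+.5)*k) for t in (a,b)]; cv2.line(im,*q,col,1)
    u,v=c; cv2.imwrite('pics/'+n,im[int((v-hw[1])*k):int((v+hw[1])*k),int((u-hw[0])*k):int((u+hw[0])*k)])
E
python3 - <<'E'
from h import *
from scipy.optimize import least_squares
M={'jig':(0,0,0),'stop':(95,0,20),'axle':(-8,48,30),'bar_mid':(-30,77,29),'lip_mid':(65,0,25)}
obs=[];snaps={}
for n in ['scene','top']:
  for k in range(2 if n=='top' else 1):
    s=imaging.snapshot(n); snaps[n]=s
    for t in M:
        r=finder.place_of(t,s)
        if r: obs.append((t,w(r[0]['location'],s)))
def res(q):
    c,s_=np.cos(q[2]),np.sin(q[2]); o=[]
    for t,P in obs:
        m=np.array(M[t])/1000; o+= [q[0]+c*m[0]-s_*m[1]-P[0], q[1]+s_*m[0]+c*m[1]-P[1]]
    return np.array(o)*1000
q=least_squares(res,[.57,-.03,.45],loss='soft_l1',f_scale=3).x; print(q); print(res(q).round(1)); np.save('jig.npy',q)
L=[]
def box(x0,x1,y0,y1,z,c):
    p=[(x0,y0,z),(x1,y0,z),(x1,y1,z),(x0,y1,z)]
    for i in range(4): L.append((p[i],p[(i+1)%4],c))
box(-120,120,-78,102,12,(255,0,0)); box(-120,95,-32,32,28,(0,255,0)); L.append(((-115,60,24.8),(55,60,24.8),(255,0,255)))
box(-115,55,60.5,93.5,29,(255,0,255))
crop(snaps['top'],'c1.png',(330,200),(65,60),6,L)
crop(snaps['scene'],'c2.png',(312,212),(65,50),6,L)
for r in finder.place_of('plaque',snaps['top'])+finder.place_of('plaque',snaps['scene']): print(J(w(r['location'],snaps['top'])).round(1),J(w(r['location'],snaps['scene'])).round(1))
E
```

```text
[ 0.57224221 -0.03016002  0.44455157]
[-1.6 -0.6  5.2  0.2  1.   0.1 -0.6  2.8 -0.2 -0.6  2.4 -1.8 -0.1  4.4
  0.4 -0.8 -1.6  1.4 -1.1 -2.4  0.4 -1.   0.2  3.   2.  -1.2 -2.1  1.2
 -2.  -2.3]
[ 171.8 -166.8   -3.5] [-55.4 279.7 184. ]
[-204.7 -133.     3. ] [214.6 195.  -66.7]
[-249.1   10.3    2.2] [ 184.6   68.9 -142.4]
[-13.   -1.   18.9] [ 21.2 102.9  26. ]
[ -9.  104.   52.8] [-10.8  -2.5  18. ]
[-180.5  167.6  220.4] [ 173.  -168.2    1.6]
[155.2 204.5 -86.3] [-247.1    9.6   -3.6]
[105.1 306.2  10.2] [-206.1 -133.5   -2.6]
```

View pics/c1.png

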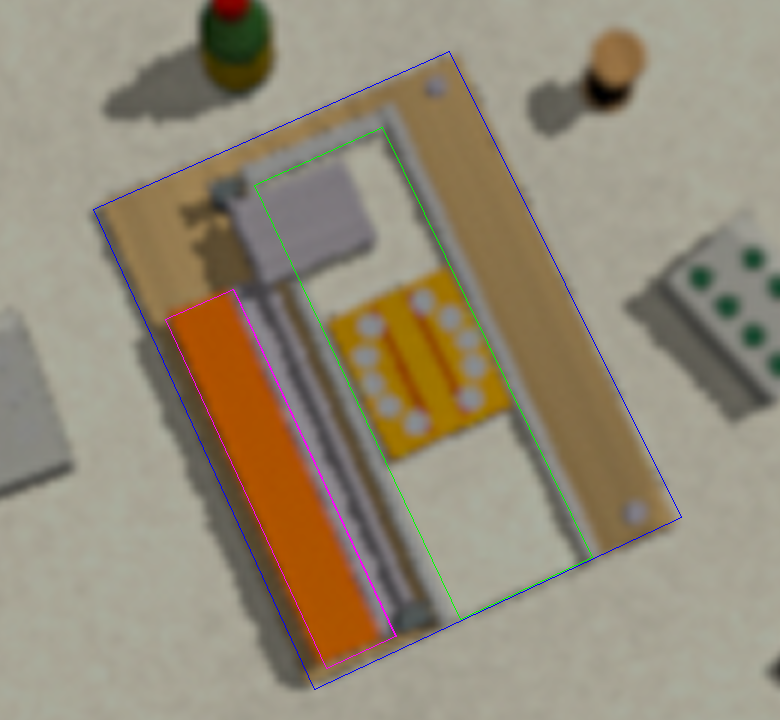

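View pics/c2.png

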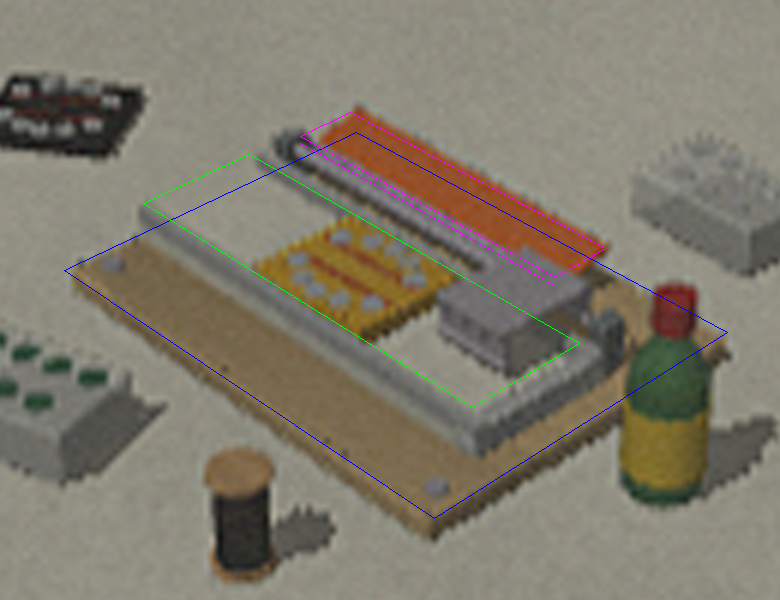

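```bash
python3 - <<'E'
from h import *
s=imaging.snapshot('top'); s2=imaging.snapshot('scene')
st=arm.sense(); print('tcp px',proj(st['tool_pos'],s),proj(st['tool_pos'],s2))
for uv in [(508,205),(515,315),(556,202),(568,320)]:
    for z in (0,.1,.2,.25): 
        P=onz(*uv,z,s); print(uv,z,P.round(3),proj(P,s2).round())
for uv in [(80,110),(97,148)]:
    for z in (.1,.15,.2,.25): print('sc',uv,z,onz(*uv,z,s2).round(3))
Rm=R.from_rotvec(st['eef_rot']).as_matrix(); print(Rm.round(4))
for m in [(-70,38,120),(-70,38,50)]:
    P=T(m); print(m,P,'tool shift/0.75',(Rm.T@(P-st['tool_pos'])/.75).round(4))
th=np.load('jig.npy')[2]; Rd=np.array([[np.sin(th),-np.cos(th),0],[-np.cos(th),-np.sin(th),0],[0,0,-1]]).T
print((R.from_matrix(Rm.T@Rd).as_rotvec()/(2*np.pi)).round(5))
E
```

```text
tcp px [593.59278827 326.53202422] [ 69.65072078 114.98864009]
(508, 205) 0 [ 0.559 -0.519  0.   ] [103. 253.]
(508, 205) 0.1 [ 0.54  -0.467  0.1  ] [117. 209.]
(508, 205) 0.2 [ 0.521 -0.416  0.2  ] [131. 162.]
(508, 205) 0.25 [ 0.512 -0.39   0.25 ] [138. 137.]
(515, 315) 0 [ 0.263 -0.516  0.   ] [119. 190.]
(515, 315) 0.1 [ 0.273 -0.465  0.1  ] [129. 158.]
(515, 315) 0.2 [ 0.284 -0.414  0.2  ] [139. 124.]
(515, 315) 0.25 [ 0.289 -0.388  0.25 ] [145. 105.]
(556, 202) 0 [ 0.569 -0.661  0.   ] [ 27. 271.]
(556, 202) 0.1 [ 0.549 -0.595  0.1  ] [ 48. 222.]
(556, 202) 0.2 [ 0.529 -0.53   0.2  ] [ 69. 171.]
(556, 202) 0.25 [ 0.519 -0.497  0.25 ] [ 79. 145.]
(568, 320) 0 [ 0.247 -0.664  0.   ] [ 61. 195.]
(568, 320) 0.1 [ 0.259 -0.598  0.1  ] [ 75. 162.]
(568, 320) 0.2 [ 0.271 -0.533  0.2  ] [ 89. 127.]
(568, 320) 0.25 [ 0.277 -0.5    0.25 ] [ 97. 107.]
sc (80, 110) 0.1 [-0.208 -0.665  0.1  ]
sc (80, 110) 0.15 [-0.043 -0.622  0.15 ]
sc (80, 110) 0.2 [ 0.122 -0.578  0.2  ]
sc (80, 110) 0.25 [ 0.287 -0.535  0.25 ]
sc (97, 148) 0.1 [ 0.174 -0.557  0.1  ]
sc (97, 148) 0.15 [ 0.298 -0.525  0.15 ]
sc (97, 148) 0.2 [ 0.422 -0.494  0.2  ]
sc (97, 148) 0.25 [ 0.546 -0.462  0.25 ]
[[ 4.158e-01 -9.095e-01 -1.000e-04]
 [-9.095e-01 -4.158e-01  1.000e-04]
 [-1.000e-04  1.000e-04 -1.000e+00]]
(-70, 38, 120) [ 0.49270394 -0.0259572   0.12      ] tool shift/0.75 [-0.5287 -0.5831  0.1483]
(-70, 38, 50) [ 0.49270394 -0.0259572   0.05      ] tool shift/0.75 [-0.5287 -0.5831  0.2417]
[ 1.00e-05  1.00e-05 -2.51e-03]
```

```bash
python3 - <<'E'
import cv2
a=cv2.imread('pics/scene0.png')[60:220,0:200]; b=cv2.imread('pics/top0.png')[180:380,440:640]
cv2.imwrite('pics/cab.png',cv2.hconcat([cv2.resize(a,(400,400)),cv2.resize(b,(400,400))]))
E
```

```text
(no output)
```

View pics/cab.png

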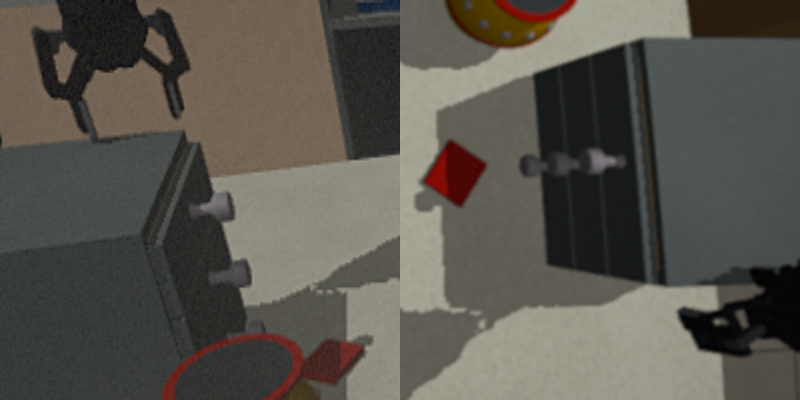

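jog_arm(
  series=[
    [[0,0,0],[0,0,-0.066],-0.46],
    [[0,0,0],[0,0,-0.133],-0.46],
    [[0,0,-0.0025],[-0.08,-0.088,-0.133],-0.46],
    [[0,0,-0.0025],[-0.12,-0.132,-0.133],-0.46],
    [[0,0,-0.0025],[-0.16,-0.176,-0.133],-0.46],
    [[0,0,-0.0025],[-0.2,-0.22,-0.133],-0.46],
    [[0,0,-0.0025],[-0.24,-0.264,-0.133],-0.46],
    [[0,0,-0.0025],[-0.28,-0.308,-0.133],-0.46],
  ],
)

```text
time_s: 3.45
tool_pos: [0.3782, -0.2906, 0.3313]
eef_rot: [2.656, -1.677, 0.001]
wrist_force: [1.6, -0.5, 0.2]
finger_gap: 0.0626
```

```bash
cat > st.py <<'E'
from h import *
import sys
def st(m=None):
    s=arm.sense(); Rm=R.from_rotvec(s['eef_rot']).as_matrix(); th=np.load('jig.npy')[2]
    Rd=np.array([[np.sin(th),-np.cos(th),0],[-np.cos(th),-np.sin(th),0],[0,0,-1]]).T
    c,k=np.cos(th),np.sin(th); F=s['wrist_force']
    print('t',round(s['time_s'],2),'jig mm',J(s['tool_pos']).round(1),'F jig',np.round([c*F[0]+k*F[1],-k*F[0]+c*F[1],F[2]],1),'M',s['moment'].round(2),'gap',round(s['finger_gap']*1000,1),'turn',(R.from_matrix(Rm.T@Rd).as_rotvec()/(2*np.pi)).round(4))
    if m: print('shift',(Rm.T@(T(m)-s['tool_pos'])/.75).round(4))
if __name__=='__main__': st([float(v) for v in sys.argv[1:4]] if len(sys.argv)>3 else None)
E
python3 st.py -72 38 120
```

```text
t 3.45 jig mm [-287.2 -151.7  331.3] F jig [ 1.2 -1.1  0.2] M [ 0.01 -0.08  0.  ] gap 62.6 turn [ 0.     -0.0001 -0.    ]
shift [-0.2531 -0.2869  0.2815]
```

jog_arm(
  series=[
    [[0,0,0],[-0.042,-0.048,0.03],-0.46],
    [[0,0,0],[-0.084,-0.096,0.06],-0.46],
    [[0,0,0],[-0.127,-0.143,0.1],-0.46],
    [[0,0,0],[-0.169,-0.191,0.14],-0.46],
    [[0,0,0],[-0.211,-0.239,0.17],-0.46],
    [[0,0,0],[-0.253,-0.287,0.2],-0.46],
    [[0,0,0],[-0.253,-0.287,0.24],-0.46],
    [[0,0,0],[-0.253,-0.287,0.28],-0.46],
  ],
)

```text
time_s: 4.25
tool_pos: [0.4916, -0.0233, 0.1195]
eef_rot: [-2.659, 1.671, -0.0]
wrist_force: [-0.3, 0.2, -0.1]
finger_gap: 0.0623
```

```bash
python3 - <<'E'
from st import *
st((-72,38,60))
s=imaging.snapshot('top'); s2=imaging.snapshot('scene')
crop(s,'d1.png',(325,205),(65,65),6); crop(s2,'d2.png',(312,205),(65,65),6)
a,b=[cv2.imread('pics/d%d.png'%i) for i in (1,2)]; cv2.imwrite('pics/d.png',cv2.resize(cv2.hconcat([a,b]),(800,400)))
for r in finder.place_of('plaque',s)[:4]: print(round(r['conf'],2),J(w(r['location'],s)).round(1))
E
```

```text
t 4.25 jig mm [-69.8  40.9 119.5] F jig [-0.1  0.3 -0.1] M [-0.04 -0.03 -0.03] gap 62.3 turn [-0.0002  0.0001  0.0007]
shift [0.0039 0.003  0.0794]
0.96 [ 172.5 -164.9    0.7]
0.75 [-205.2 -132.6    2.8]
0.35 [  76.9 -139.5    4.5]
```

View pics/d.png

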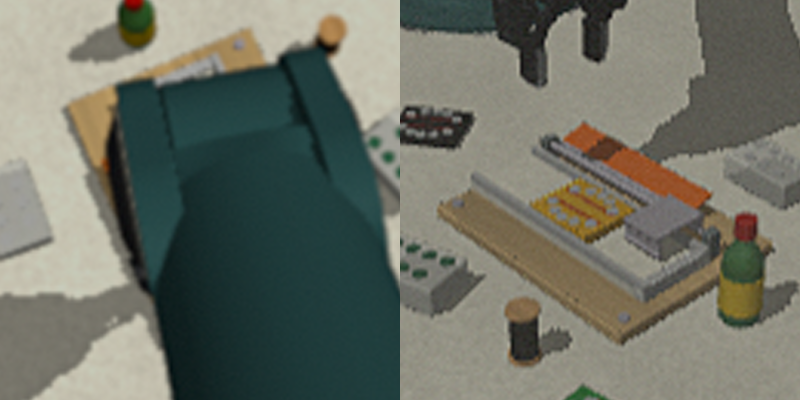

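jog_arm(
  series=[
    [[0,0,0.0005],[0.004,0.003,0.02],-0.46],
    [[0,0,0.0005],[0.004,0.003,0.04],-0.46],
    [[0,0,0.0005],[0.004,0.003,0.06],-0.46],
    [[0,0,0.0005],[0.004,0.003,0.08],-0.46],
    [[0,0,0.0005],[0.004,0.003,0.095],-0.46],
    [[0,0,0.0005],[0.004,0.003,0.1],-0.46],
    [[0,0,0.0005],[0.004,0.003,0.1],-0.46],
    [[0,0,0.0005],[0.004,0.003,0.1],-0.46],
  ],
)

```text
time_s: 5.2
tool_pos: [0.4897, -0.0306, 0.0462]
eef_rot: [2.653, -1.68, -0.002]
wrist_force: [-0.3, -0.3, -0.0]
finger_gap: 0.0622
```

```bash
python3 - <<'E'
from st import *
st((-72,38,30))
s2=imaging.snapshot('scene')
L=[((-72,y,z0),(-72,y,z0+15),c) for y,z0,c in [(0,20,(0,255,0)),(76,29,(255,0,255))]]
L+=[((-120,-32,28),(95,-32,28),(255,0,0)),((-46,-30,30),(-46,30,30),(0,0,255)),((-72,-7,44),(-72,83,44),(0,255,255))]
crop(s2,'e.png',(312,205),(50,45),8,L)
E
```

```text
t 5.2 jig mm [-74.7  35.1  46.2] F jig [-0.4 -0.1 -0. ] M [-0.02 -0.02  0.02] gap 62.2 turn [ 0.0003  0.0001 -0.0005]
shift [-0.0039 -0.0036  0.0216]
```

View pics/e.png

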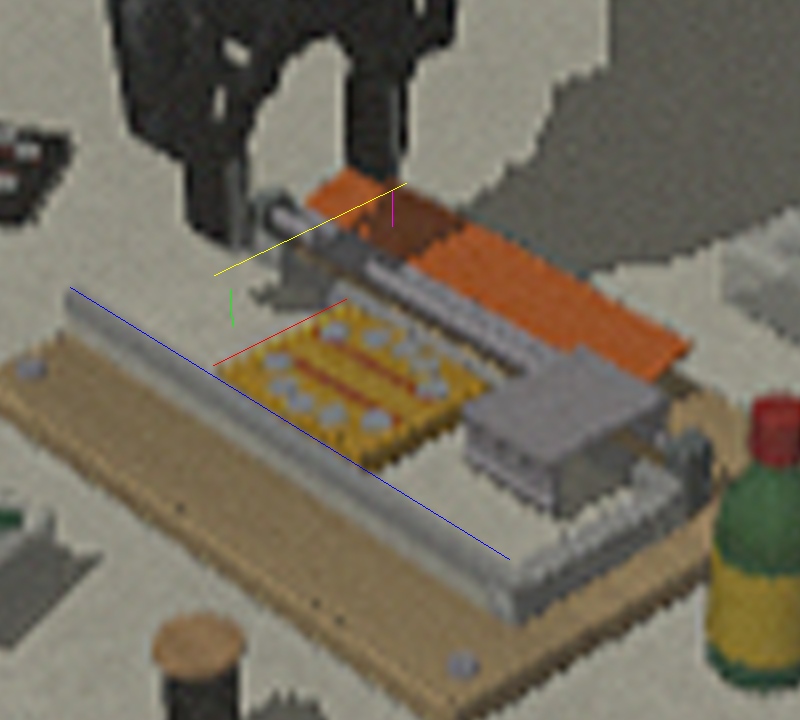

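jog_arm(
  series=[
    [[0,0,-0.0005],[-0.003,-0.0015,0.008],-0.46],
    [[0,0,-0.0005],[-0.004,-0.0015,0.015],-0.46],
    [[0,0,-0.0005],[-0.004,-0.0015,0.02],-0.46],
    [[0,0,-0.0005],[-0.004,-0.0015,0.025],-0.46],
    [[0,0,-0.0005],[-0.004,-0.0015,0.028],-0.46],
    [[0,0,-0.0005],[-0.004,-0.0015,0.031],-0.46],
    [[0,0,-0.0005],[-0.004,-0.0015,0.031],-0.46],
    [[0,0,-0.0005],[-0.004,-0.0015,0.031],-0.46],
  ],
)

```text
time_s: 6.05
tool_pos: [0.4895, -0.0274, 0.023]
eef_rot: [2.656, -1.676, -0.002]
wrist_force: [0.7, 0.2, 0.2]
finger_gap: 0.0623
```

```bash
python3 -c "
from st import *
for i in range(3): st((-72,38,18)); imaging.snapshot('scene')"
```

```text
t 6.05 jig mm [-73.5  38.1  23. ] F jig [ 0.7 -0.1  0.2] M [-0.03  0.02  0.05] gap 62.3 turn [0.0003 0.0001 0.    ]
shift [ 0.0001 -0.0021  0.0066]
t 6.1 jig mm [-73.6  38.1  23. ] F jig [-0.  -0.3 -0.2] M [-0.03 -0.07  0.02] gap 62.5 turn [0.0002 0.0001 0.    ]
shift [ 0.0001 -0.0021  0.0067]
t 6.15 jig mm [-73.5  38.1  23. ] F jig [-0.2  0.4  0.7] M [-0.03  0.01  0.02] gap 62.5 turn [0.0002 0.0001 0.    ]
shift [ 0.0001 -0.0021  0.0067]
```

Measured poses are steady. Press down in steps: 6 mm first.

jog_arm(
  series=[
    [[0,0,0],[0,0,0.0015],-0.46],
    [[0,0,0],[0,0,0.003],-0.46],
    [[0,0,0],[0,0,0.0045],-0.46],
    [[0,0,0],[0,0,0.006],-0.46],
    [[0,0,0],[0,0,0.007],-0.46],
    [[0,0,0],[0,0,0.008],-0.46],
    [[0,0,0],[0,0,0.008],-0.46],
    [[0,0,0],[0,0,0.008],-0.46],
  ],
)

```text
time_s: 7.0
tool_pos: [0.4898, -0.028, 0.0174]
eef_rot: [2.655, -1.677, -0.0]
wrist_force: [-1.2, -3.7, 9.9]
finger_gap: 0.0628
```

```bash
python3 -c "
from st import *
for i in range(3): st((-72,38,14)); imaging.snapshot('scene')"
```

```text
t 7.0 jig mm [-73.5  37.4  17.4] F jig [-2.7 -2.8  9.9] M [-0.45  0.43  0.12] gap 62.8 turn [ 0.0002 -0.0001 -0.0001]
shift [-0.0008 -0.0019  0.0045]
t 7.05 jig mm [-73.4  37.4  17.4] F jig [-2.5 -3.   9.6] M [-0.4   0.42  0.1 ] gap 62.6 turn [ 0.0002 -0.0001 -0.0001]
shift [-0.0008 -0.0019  0.0045]
t 7.1 jig mm [-73.4  37.4  17.4] F jig [-3.8 -3.1  9.8] M [-0.48  0.41  0.08] gap 62.4 turn [ 0.0002 -0.0001 -0.0001]
shift [-0.0008 -0.0019  0.0045]
```

```bash
python3 - <<'E'
from st import *
s2=imaging.snapshot('scene')
crop(s2,'g.png',(312,205),(50,45),8)
for r in finder.place_of('lip_mid',s2)[:2]+finder.place_of('bar_mid',s2)[:2]+finder.place_of('plaque',s2): print(round(r['conf'],2),J(w(r['location'],s2)).round(1))
E
```

```text
0.75 [66.5 -1.6 33.4]
0.42 [ -46.2 -153.8    3. ]
0.98 [-31.3  74.6  24.7]
0.52 [-3.153e+02 -2.460e+02 -2.000e-01]
0.7 [-7.8 -3.6 20.2]
0.62 [ 176.4 -169.1    1.9]
0.54 [-244.2    9.8   -1.5]
```

View pics/g.png

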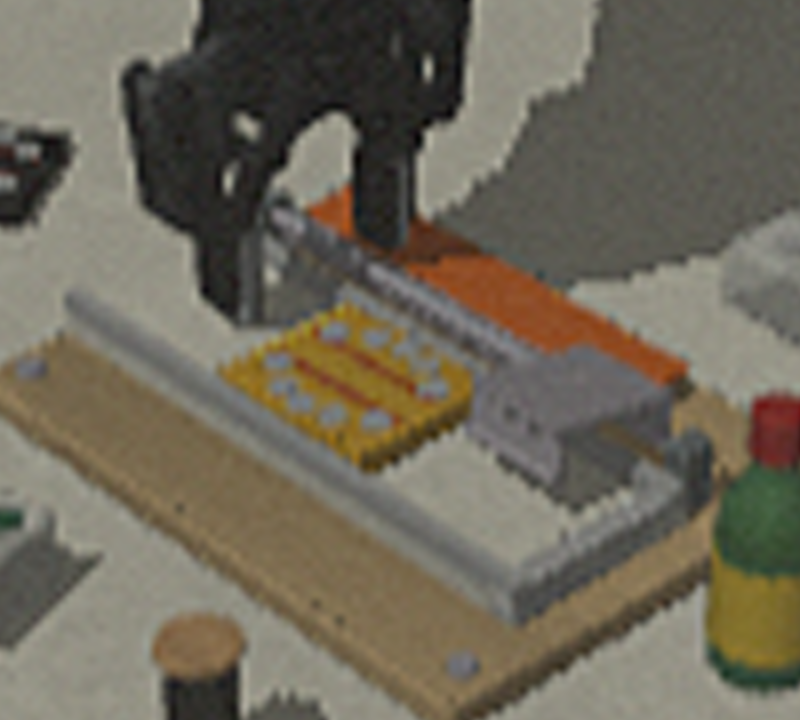

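jog_arm(
  series=[
    [[0,0,0],[0,0,0.001],-0.46],
    [[0,0,0],[-0.0008,-0.005,0.002],-0.46],
    [[0,0,0],[-0.0008,-0.01,0.002],-0.46],
    [[0,0,0],[-0.0008,-0.015,0.002],-0.46],
    [[0,0,0],[-0.0008,-0.02,0.002],-0.46],
    [[0,0,0],[-0.0008,-0.025,0.002],-0.46],
    [[0,0,0],[-0.0008,-0.03,0.002],-0.46],
    [[0,0,0],[-0.0008,-0.035,0.002],-0.46],
  ],
)

```text
time_s: 8.15
tool_pos: [0.5126, -0.0166, 0.0158]
eef_rot: [2.654, -1.676, -0.002]
wrist_force: [-7.1, -2.6, 10.6]
finger_gap: 0.0624
```

```bash
python3 - <<'E'
from st import *
st((14,38,16))
s2=imaging.snapshot('scene')
for r in finder.place_of('lip_mid',s2)[:1]+finder.place_of('bar_mid',s2)[:1]+finder.place_of('plaque',s2): print(round(r['conf'],2),J(w(r['location'],s2)).round(1))
E
```

```text
t 8.15 jig mm [-48.   37.9  15.8] F jig [-7.5  0.7 10.6] M [-0.4   1.72  0.24] gap 62.4 turn [ 0.0005 -0.0001 -0.0001]
shift [-0.0002 -0.0827 -0.0005]
0.84 [-28.7  73.4  20. ]
0.94 [-206.6 -135.    -1.1]
0.8 [-2.458e+02  9.400e+00 -2.000e-01]
0.66 [ 175.2 -169.4    0.9]
0.63 [-5.3 -4.  20.7]
0.32 [-125.2 -402.5   -1.8]
```

jog_arm(
  series=[
    [[0,0,0],[0,-0.008,0.0006],-0.46],
    [[0,0,0],[0,-0.013,0.0006],-0.46],
    [[0,0,0],[0,-0.018,0.0006],-0.46],
    [[0,0,0],[0,-0.023,0.0006],-0.46],
    [[0,0,0],[0,-0.028,0.0006],-0.46],
    [[0,0,0],[0,-0.033,0.0006],-0.46],
    [[0,0,0],[0,-0.038,0.0006],-0.46],
    [[0,0,0],[0,-0.043,0.0006],-0.46],
  ],
)

```text
time_s: 9.15
tool_pos: [0.5416, -0.0029, 0.0156]
eef_rot: [2.653, -1.676, -0.002]
wrist_force: [-8.1, -2.8, 12.0]
finger_gap: 0.0627
```

```bash
python3 - <<'E'
from st import *
st((14,38,16))
s2=imaging.snapshot('scene')
crop(s2,'k.png',(312,205),(50,45),8)
for r in finder.place_of('lip_mid',s2)[:1]+finder.place_of('bar_mid',s2)[:1]+finder.place_of('plaque',s2): print(round(r['conf'],2),J(w(r['location'],s2)).round(1))
E
```

```text
t 9.15 jig mm [-16.   37.8  15.6] F jig [-8.5  1.  12. ] M [-0.36  1.76  0.25] gap 62.7 turn [ 0.0006 -0.0001 -0.0001]
shift [-0.0003 -0.0399 -0.0007]
0.69 [67.5 -3.8 39. ]
0.56 [-123.3 -400.7   -1.2]
0.96 [ 1.751e+02 -1.698e+02 -1.000e-01]
0.88 [-208.  -133.3   -1.1]
0.73 [-251.1   12.1   -2.2]
0.62 [26.9 -4.5 24. ]
```

View pics/k.png

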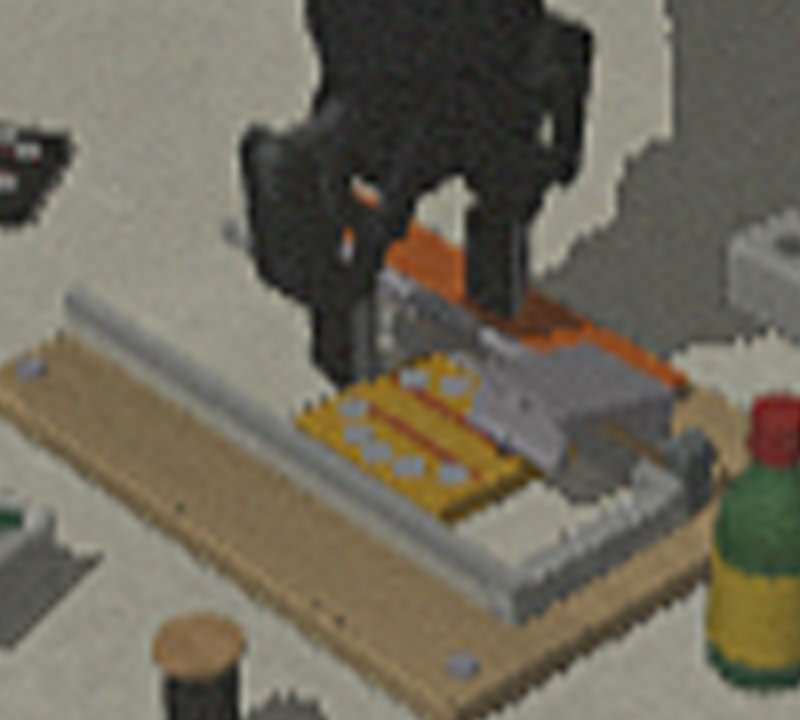

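jog_arm(
  series=[
    [[0,0,0],[0,-0.008,0.0004],-0.46],
    [[0,0,0],[0,-0.012,0.0004],-0.46],
    [[0,0,0],[0,-0.016,0.0004],-0.46],
    [[0,0,0],[0,-0.02,0.0004],-0.46],
    [[0,0,0],[0,-0.024,0.0004],-0.46],
    [[0,0,0],[0,-0.028,0.0004],-0.46],
    [[0,0,0],[0,-0.032,0.0004],-0.46],
    [[0,0,0],[0,-0.034,0.0004],-0.46],
  ],
)

```text
time_s: 10.15
tool_pos: [0.5646, 0.008, 0.0154]
eef_rot: [2.653, -1.676, -0.002]
wrist_force: [-6.5, -2.2, 11.2]
finger_gap: 0.0626
```

```bash
python3 - <<'E'
from st import *
st((14,38,16))
s2=imaging.snapshot('scene')
for r in finder.place_of('lip_mid',s2)[:1]+finder.place_of('bar_mid',s2)[:1]+finder.place_of('plaque',s2): print(round(r['conf'],2),J(w(r['location'],s2)).round(1))
E
```

```text
t 10.15 jig mm [ 9.5 37.7 15.4] F jig [-6.8  0.8 11.2] M [-0.3   1.53  0.2 ] gap 62.6 turn [ 0.0006 -0.0002 -0.0001]
shift [-0.0004 -0.006  -0.0008]
0.63 [66.  -1.5 38. ]
0.92 [-30.5  71.2  17.6]
0.84 [ 176.3 -164.7    3.3]
0.71 [54.7 -7.2 21.7]
0.59 [-245.2   11.1   -2.9]
0.58 [-207.6 -132.4   -4.9]
```

jog_arm(
  series=[
    [[0,0,0],[0,-0.002,0.0004],-0.46],
    [[0,0,0],[0,-0.0027,0.0004],-0.46],
    [[0,0,0],[0,-0.0033,0.0004],-0.46],
    [[0,0,0],[0,-0.004,0.0004],-0.46],
    [[0,0,0],[0,-0.0047,0.0004],-0.46],
    [[0,0,0],[0,-0.0053,0.0004],-0.46],
    [[0,0,0],[0,-0.0053,0.0004],-0.46],
    [[0,0,0],[0,-0.0053,0.0004],-0.46],
  ],
)

```text
time_s: 11.15
tool_pos: [0.5675, 0.0093, 0.0152]
eef_rot: [2.652, -1.675, -0.003]
wrist_force: [-7.8, -2.6, 11.4]
finger_gap: 0.0626
```

```bash
python3 st.py 14 38 16
```

```text
t 11.15 jig mm [12.7 37.6 15.2] F jig [-8.1  1.  11.4] M [-0.28  1.65  0.2 ] gap 62.6 turn [ 0.0008 -0.0002 -0.0001]
shift [-0.0005 -0.0017 -0.001 ]
```

jog_arm(
  series=[
    [[0,0,0],[0,-0.001,0.0002],-0.46],
    [[0,0,0],[0,-0.0015,0.0002],-0.46],
    [[0,0,0],[0,-0.002,0.0002],-0.46],
    [[0,0,0],[0,-0.0025,0.0002],-0.46],
    [[0,0,0],[0,-0.003,0.0002],-0.46],
    [[0,0,0],[0,-0.0035,0.0002],-0.46],
    [[0,0,0],[0,-0.004,0.0002],-0.46],
    [[0,0,0],[0,-0.004,0.0002],-0.46],
  ],
)

```text
time_s: 11.95
tool_pos: [0.5691, 0.0099, 0.0151]
eef_rot: [2.65, -1.674, -0.005]
wrist_force: [-10.0, -3.7, 14.4]
finger_gap: 0.0626
```

```bash
python3 st.py 14 38 16
```

```text
t 11.95 jig mm [14.4 37.5 15.1] F jig [-10.6   1.   14.4] M [-0.4   2.4   0.25] gap 62.6 turn [ 0.0012 -0.0002 -0.0001]
shift [-0.0006  0.0006 -0.0012]
```

jog_arm(
  series=[
    [[0,0,0],[0,-0.001,0.0],-0.46],
    [[0,0,0],[0,-0.0015,0.0],-0.46],
    [[0,0,0],[0,-0.002,0.0],-0.46],
    [[0,0,0],[0,-0.0025,0.0],-0.46],
    [[0,0,0],[0,-0.003,0.0],-0.46],
    [[0,0,0],[0,-0.0035,0.0],-0.46],
    [[0,0,0],[0,-0.004,0.0],-0.46],
    [[0,0,0],[0,-0.004,0.0],-0.46],
  ],
)

```text
time_s: 12.75
tool_pos: [0.5696, 0.0101, 0.015]
eef_rot: [2.646, -1.673, -0.009]
wrist_force: [-18.2, -6.6, 23.4]
finger_gap: 0.0623
```

```bash
python3 - <<'E'
from st import *
st((14,38,16))
s2=imaging.snapshot('scene')
L=[((25,-32,30),(25,30,30),(0,0,255)),((95,-32,30),(95,0,30),(0,0,255))]
crop(s2,'m.png',(312,205),(50,45),8)
for r in finder.place_of('lip_mid',s2)[:1]+finder.place_of('bar_mid',s2)[:1]+finder.place_of('plaque',s2): print(round(r['conf'],2),J(w(r['location'],s2)).round(1))
E
```

```text
t 12.75 jig mm [14.9 37.5 15. ] F jig [-19.2   1.9  23.4] M [-0.93  4.27  0.18] gap 62.3 turn [ 0.002  -0.0002 -0.0002]
shift [-0.0007  0.0012 -0.0014]
0.97 [67.6 -2.  39. ]
0.77 [-31.7  72.2  16.9]
0.84 [ 173.9 -167.4    2.5]
0.77 [-206.5 -135.2   -3.8]
0.74 [ 2.6 -0.4 -2.4]
0.68 [-249.    13.3   -0.9]
0.57 [60.2 -6.6 21.3]
```

View pics/m.png

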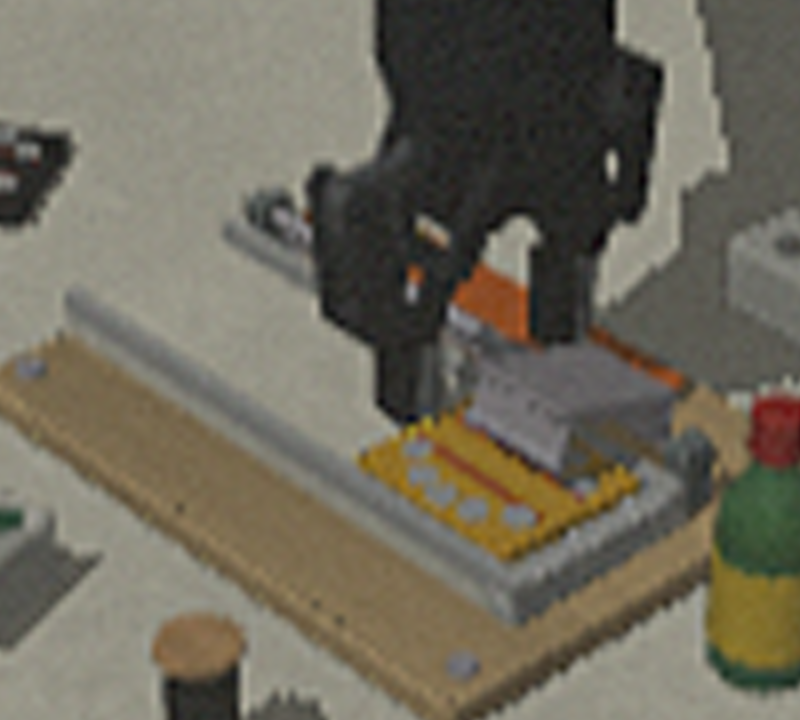

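jog_arm(
  series=[
    [[0,0,0],[0,0.0013,-0.0005],-0.46],
    [[0.001,0,0],[0,0.003,-0.001],-0.46],
    [[0.0015,0,0],[0,0.005,-0.001],-0.46],
    [[0.002,0,0],[0,0.0067,-0.001],-0.46],
    [[0.002,0,0],[0,0.008,-0.001],-0.46],
    [[0.002,0,0],[0,0.008,-0.001],-0.46],
    [[0.002,0,0],[0,0.008,-0.001],-0.46],
    [[0.002,0,0],[0,0.008,-0.001],-0.46],
  ],
)

```text
time_s: 13.75
tool_pos: [0.5657, 0.0081, 0.0167]
eef_rot: [-2.654, 1.678, -0.005]
wrist_force: [4.5, 2.8, 9.9]
finger_gap: 0.0628
```

```bash
python3 st.py 6 38 30
```

```text
t 13.75 jig mm [10.6 37.3 16.7] F jig [5.3 0.6 9.9] M [ 0.77 -0.69 -0.18] gap 62.8 turn [-0.0005 -0.0003 -0.0002]
shift [-0.0009  0.006  -0.0178]
```

jog_arm(
  series=[
    [[0,0,0],[0,0.0,-0.003],-0.46],
    [[0,0,0],[0,0.0,-0.006],-0.46],
    [[0,0,0],[0,0.0,-0.009],-0.46],
    [[0,0,0],[0,0.0,-0.012],-0.46],
    [[0,0,0],[0,0.0,-0.016],-0.46],
    [[0,0,0],[0,0.0,-0.02],-0.46],
    [[0,0,0],[0,0.0,-0.03],-0.46],
    [[0,0,0],[0,0.0,-0.04],-0.46],
  ],
)

```text
time_s: 14.55
tool_pos: [0.5656, 0.0081, 0.0473]
eef_rot: [-2.654, 1.678, -0.005]
wrist_force: [0.0, -0.5, 0.0]
finger_gap: 0.0628
```

```bash
python3 st.py -80 38 200
```

```text
t 14.55 jig mm [10.5 37.4 47.3] F jig [-0.2 -0.5  0. ] M [-0.03  0.02 -0.04] gap 62.8 turn [-0.0005 -0.0003 -0.0002]
shift [-0.0003  0.12   -0.2039]
```

jog_arm(
  series=[
    [[0,0,0],[0,0,-0.06],-0.46],
    [[0,0,0],[0,0,-0.12],-0.46],
    [[0,0,0],[0,0,-0.18],-0.46],
    [[0,0,0],[0,0.03,-0.22],-0.46],
    [[0,0,0],[0,0.08,-0.23],-0.46],
    [[0,0,0],[0,0.13,-0.23],-0.46],
    [[0,0,0],[0.05,0.16,-0.23],-0.46],
    [[0,0,0],[0.1,0.19,-0.23],-0.46],
  ],
)

```text
time_s: 15.35
tool_pos: [0.4678, -0.1216, 0.2208]
eef_rot: [-2.655, 1.676, -0.008]
wrist_force: [0.3, -0.1, 0.2]
finger_gap: 0.0623
```

jog_arm(
  series=[
    [[0,0,0],[0.05,0,0],-0.46],
    [[0,0,0],[0.1,0,0],-0.46],
    [[0,0,0],[0.15,0,0],-0.46],
    [[0,0,0],[0.2,0,0],-0.46],
    [[0,0,0],[0.25,0,0],-0.46],
    [[0,0,0],[0.25,0,0],-0.46],
    [[0,0,0],[0.25,0,0],-0.46],
    [[0,0,0],[0.25,0,0],-0.46],
  ],
)

```text
time_s: 16.15
tool_pos: [0.5484, -0.2898, 0.2217]
eef_rot: [-2.656, 1.674, -0.008]
wrist_force: [-0.6, -0.4, -0.5]
finger_gap: 0.0624
```

```bash
python3 - <<'E'
from st import *
st()
s=imaging.snapshot('top'); s2=imaging.snapshot('scene')
crop(s,'n1.png',(335,205),(65,65),6); crop(s2,'n2.png',(312,205),(65,65),6)
a,b=[cv2.imread('pics/n%d.png'%i) for i in (1,2)]; cv2.imwrite('pics/n.png',cv2.resize(cv2.hconcat([a,b]),(800,400)))
for q in (s,s2):
  for t in ('plaque','lip_mid','bar_mid','tiles','spool','glue'):
    print(t,[(round(r['conf'],2),J(w(r['location'],q)).round(1).tolist()) for r in finder.place_of(t,q)[:4]])
E
```

```text
t 16.15 jig mm [-133.2 -224.2  221.7] F jig [-0.7 -0.1 -0.5] M [-0.01 -0.02  0.  ] gap 62.4 turn [-0.0007 -0.0005  0.0002]
plaque [(0.96, [58.7, -5.9, 19.8]), (0.92, [-246.9, 10.7, 3.0]), (0.91, [-203.5, -134.8, 2.6]), (0.83, [171.8, -166.8, -0.9])]
lip_mid [(0.76, [63.0, 1.4, 31.5]), (0.64, [-317.2, -250.8, 1.4])]
bar_mid [(0.91, [-27.6, 76.3, 25.0])]
tiles [(0.85, [51.3, 178.9, 2.1])]
spool [(0.47, [77.3, -140.7, 6.0])]
glue [(0.51, [158.2, 12.6, -0.0]), (0.46, [-2.2, -0.7, 0.9])]
plaque [(0.82, [57.3, -4.3, 19.0]), (0.81, [-204.1, -137.1, -4.3]), (0.63, [175.3, -166.7, 3.5]), (0.6, [-248.6, 9.9, -3.3])]
lip_mid [(0.75, [66.1, -1.1, 30.1])]
bar_mid [(0.61, [-29.1, 73.5, 24.2])]
tiles [(0.82, [-45.8, -154.8, 2.5]), (0.65, [57.4, 180.0, 0.5])]
spool [(0.78, [78.8, -138.5, 0.5])]
glue [(0.74, [160.4, 11.8, -3.4])]
```

View pics/n.png

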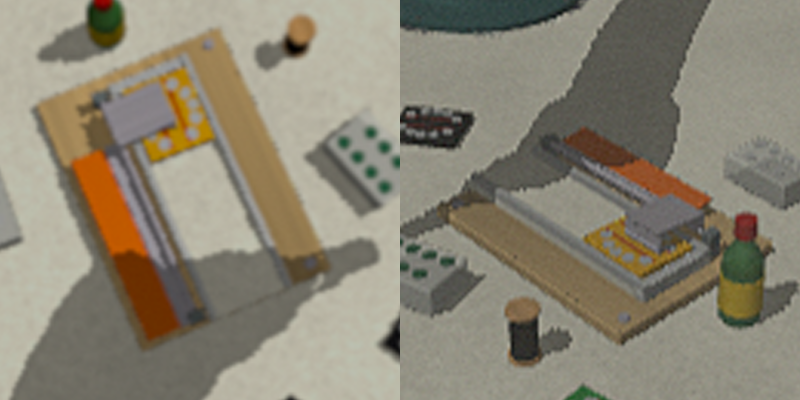

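```bash
python3 - <<'E'
from st import *
s=imaging.snapshot('top'); s2=imaging.snapshot('scene')
L=[((25,-32,30),(25,-15,30),(0,0,255))]
p=proj(T((75,-10,30)),s); crop(s,'o1.png',p,(20,20),20); q=proj(T((70,-10,30)),s2); crop(s2,'o2.png',q,(25,25),16,L)
p2=imaging.snapshot('top'); crop(p2,'o1.png',p,(20,20),20,L)
a,b=[cv2.resize(cv2.imread('pics/o%d.png'%i),(400,400)) for i in (1,2)]; cv2.imwrite('pics/o.png',cv2.hconcat([a,b]))
E
```

```text
(no output)
```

View pics/o.png

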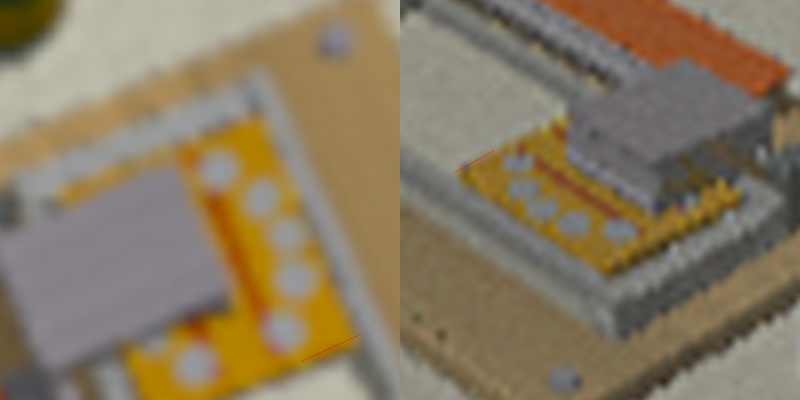

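```bash
python3 - <<'E'
from st import *
for n in ('top','scene'):
    fr=[imaging.snapshot(n) for _ in range(4)]; s=fr[0]; im=np.mean([q['frame'].astype(np.float32) for q in fr],0)
    print(n,'z=30 line, mean over y -27..-16')
    out=[]
    for x in list(range(14,35,2))+list(range(84,124,2)):
        v=np.mean([cv2.getRectSubPix(im,(1,1),tuple(map(float,proj(T((x,y,30 if x<90 else 27)),s))))[0,0] for y in range(-27,-15,2)],0); out.append(f"{x}:{v.round().astype(int).tolist()}")
    print(' '.join(out))
E
```

```text
top z=30 line, mean over y -27..-16
14:[173, 169, 154] 16:[170, 166, 152] 18:[164, 160, 147] 20:[150, 143, 126] 22:[139, 119, 79] 24:[152, 116, 27] 26:[172, 126, 3] 28:[178, 132, 11] 30:[177, 135, 30] 32:[173, 137, 45] 34:[172, 137, 50] 84:[163, 139, 86] 86:[166, 135, 68] 88:[168, 130, 41] 90:[166, 126, 34] 92:[157, 123, 51] 94:[145, 127, 96] 96:[145, 141, 134] 98:[149, 151, 150] 100:[151, 151, 150] 102:[151, 147, 139] 104:[151, 139, 119] 106:[154, 132, 97] 108:[157, 130, 85] 110:[159, 131, 85] 112:[160, 136, 97] 114:[165, 149, 120] 116:[174, 166, 146] 118:[182, 178, 161] 120:[186, 183, 166] 122:[187, 184, 167]
scene z=30 line, mean over y -27..-16
14:[146, 144, 131] 16:[146, 145, 132] 18:[147, 146, 134] 20:[148, 148, 137] 22:[147, 144, 130] 24:[141, 130, 106] 26:[140, 119, 74] 28:[142, 112, 45] 30:[141, 110, 39] 32:[138, 111, 50] 34:[136, 113, 60] 84:[129, 115, 82] 86:[130, 114, 77] 88:[134, 114, 69] 90:[136, 106, 39] 92:[112, 87, 35] 94:[92, 73, 35] 96:[92, 82, 58] 98:[108, 105, 95] 100:[119, 119, 115] 102:[126, 127, 124] 104:[127, 127, 123] 106:[113, 113, 109] 108:[94, 94, 90] 110:[80, 80, 76] 112:[78, 78, 74] 114:[80, 79, 76] 116:[77, 78, 74] 118:[89, 85, 75] 120:[113, 101, 78] 122:[130, 112, 82]
```

```bash
python3 -c "
from st import *
st(); print(ticket.job_done())"
```

```text
t 17.4 jig mm [-133.6 -225.2  221.4] F jig [ 0.9 -0.1 -0.1] M [0.01 0.01 0.  ] gap 62.2 turn [-0.0006 -0.0005  0.0001]
the job is handed in; nothing more can be done
None
```

The yellow plaque is in the jig, home against the stop, with the clip closed on it, and the job is handed in at 17.4 s of robot time.

One fingertip held the orange bar down with about 10–12 N, which raised the lip to about 18 mm above the bed. The other fingertip pushed the plaque about 70 mm under the clip. It stopped moving at jig x of about 15 mm, the push force rising from 8 N to 19 N. I then backed the finger 4 mm off the plaque with the bar still held, let the bar up, and moved clear.

**What the last checks showed:**
- **Plaque:** averaged edge profiles put its front edge within about 1 mm of the stop face, with no bed showing between them. The network's estimates of its centre were a little short (57–59 mm against the nominal 60), which is within their 4 mm error.
- **Clip:** the lip reads about 10–11 mm above the bed, so it is closed on the plaque, and the bar is partly up as expected.
- **Robot:** the wrist force is about zero and the gripper touches nothing.
- **Other things on the table:** the glue, the spool and the green-tile box read in place, within network error. In the last top view the network reported only one tile box, off the earlier place of the mirror-tile box by a few millimetres. I did not compare the brush, pot or red plaque again at the end; the arm did not go near them at low height.

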